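Punch the drill spot for the sixth tube hole of a rack plate

ROBOT

A 7-joint arm with a two-finger parallel gripper is mounted at the origin on the work surface. World frame = base frame: x ahead of the robot, y to its left, z up, the work surface at z = 0. Lengths are in m, angles in rad, forces in N, time in s.
With the tool pointing down it reaches from about 0.35 to 0.9 m from the base axis. Payload 8.1 kg.
Tool frame: the origin (TCP) lies at the very end of the fingers, on their centre line; the grasp point (between the pads) lies arm.hold_point_z behind it (arm.hold_point_z is the distance from the TCP to the grasp point, in m); z points along the fingers, y is the line along which they close (so a half turn about z gives the same grasp; the last joint's range is limited). The gripper opens to 92 mm and grips with 3 to 60 N. Pads are 19 mm wide; open, the fingers measure 130 mm over their backs; the gripper's body (75 mm by 190 mm) begins 47 mm behind the grasp point.
Start: joints at [-1.339, 0.434, 0.025, 1.573, -0.012, 1.134, -0.075], TCP at [0.205, 0.59, 0.227] pointing down, gripper open.
Joint ranges: [-2.62, 2.62], [-0.44, 2.09], [-1.27, 1.32], [0.08, 2.57], [-1.32, 4.46], [0.12, 2], [-2.74, 2.74]. Speed limits (rad/s): [2.22, 2.22, 3.01, 3.01, 3.14, 3.14, 3.14].

INTERFACE

Orientations are given as a rotation vector (axis times angle).
In Python, from cell import arm, vision, job, cut_out gives the robot as it stands. The module is installed in compiled form; this text tells all that it offers.
- The arm moves only by the tool play_rows, never from a script. Its argument "increments" is text: rows parted by semicolons, each of 5 numbers parted by spaces: the shift along the tool's x, y, z in cm, then the turn about the tool's z in degrees, then the opening, from -1 (shut) to 1 (fully open), so that 0 is half open. A call has 1 to 5 rows; each row shifts and turns the commanded pose from where the row before left it, along the tool's axes as they then stand; what a row does not reach is not made up. A row lasts 1/12 s, in which the tool goes at most 41.7 mm and 7.16 degrees, less where a joint would pass 70% of its speed; a pose out of reach is approached as far as the arm can. A call is refused whole if a number of a shift passes 4.17 or a number of a turn 7.16, either way. A call with a gripper value outside its range is refused whole. The fingers move at their own pace and stop on an object; "grip_force" is the grip in N (left out, the last holds). Time passes only in rows, so rows that do not move let the fingers close. It gives the time, the measured TCP pose, the force, the opening and the grip force at its end, in the units of the state.
- arm.observe(): the state, without advancing time (a new reading comes with each control period).
- vision.get_image(name): name is "scene" or "top"; returns a dict with "frame" (420x560x3 uint8, red, green, blue), "z_map" (420x560 float32, m along the optical axis (not along the pixel's ray), 0 where there is no reading), "mtx" (3x3 intrinsics, pixels), "cam_to_world" (4x4, takes a point from camera to world coordinates). Camera axes: x right, y up, looking along -z (the intrinsics and any distortion apply to the point x, -y, -z); pixel columns grow to the right and rows downward; lengths in m; the calibration is good to about 2 mm. A picture is of the moment at which its call begins.
- job.sign_off(): hands the job in; it is judged then, once.
Trained networks look in a picture, given as the dict that the camera call returned (one of the last four; its "shot" number tells which), for a name from the list of things; names that differ only in an ending like _2 or _b are one class to them, and where a whole thing is asked for, a point or a joint stands for the part that bears it (a point fixed in the world has none). Each returns a list of dicts, best first, with "confidence" (0 to 1); they miss things now and then, are a little off and sometimes report something else, mostly with a low value. They report only what shows in the picture. A call takes as long as a camera call.
- cut_out(query, picture): "mask" (420x560 bool, what is visible of it) and "point" ([row, column] in pixels, amid what is visible of it).
The state is a dict: "clock": time; "joints": joint angles; "dq": joint speeds; "joint_efforts": joint torques, N m; "position": TCP position; "ee_rot": TCP orientation; "force": force on the tool from outside, world axes, zero at the start; "ft_torque": the same for the moment, N m; "width": opening from 0.0 (shut) to 1.0 (fully open); "gripper_force": force on a finger pad.
Only numpy, scipy, OpenCV 4.12 (cv2) and the standard library are available. Lean on these libraries where they do the work, as an engineer would, in place of code of your own. Each camera call takes 0.05 s, during which the arm holds its last target. There are 200 camera calls.

TASK

Slide the aluminium tube-rack plate fully home on the table of the punch stand, square and flush against both the back fence and the side stop, so that its scribed cross lies under the point. Then press the red cap of the spring-loaded punch straight down until you feel its spring trip on the cross; stop there rather than leaning hard on it, let the punch come up again and leave the plate where it is. Do not shift the bottle, the jar or the tip box.

Things in the scene. Friction and masses are not known exactly. Their poses are not given: they have to be found in the camera images.
- stand: Bench punching stand, fixed. Origin: on the bench, under the centre of its flat steel table (262 x 262 mm, top 16 mm above the bench). A steel column (166 mm high) at x = 100, y = 88 mm of the stand's frame carries a blue arm 44 mm wide, from 92 to 139 mm above the bench, that reaches along -x over the punch (x = 20, y = 88 mm) to x = -2 mm; a black clamp grip sticks out to y = 150 mm.
- plate: Aluminium tube-rack plate, loose, 120 x 180 x 8 mm (x, y, z), 0.25 to 0.5 kg, flat on the stand's table. Origin: centre of its underside. Five 31 mm through holes: at x = -28 mm, y = -58, 0, 58 mm; at x = 28 mm, y = -58, 0 mm. The sixth place, x = 28, y = 58 mm, has only a blue scribed circle and cross. It starts some 20 to 60 mm short of both stops, turned up to 0.2 rad.
- cross (a point): Centre of the scribed cross, on the plate's upper face: the drill spot.
- under_point (a point): Fixed point of the stand on the punch's axis, 24 mm above the bench: where the scribed cross lies when the plate is home (x = 20, y = 88 mm in the stand's frame).
- cap_top (a point): Centre of the top of the red punch cap: 40 mm in diameter (nearly flat over 30 mm), 194 mm above the bench when up; guided, pressed straight down. At first only a return spring (some 2 N) is felt; after 1.5 to 14 mm, different each time, the point meets the plate. Over the next 4 mm the force climbs by 2 to 3 N per mm to 14 to 18 N; then the hidden spring trips.
- trip (a joint): How far the sear inside the punch has given way, in m: 0 while the punch has not tripped, 0.0036 when it has tripped. It moves only while the point is pressed on the plate and returns to 0 by itself when the cap is let go.
- punch (a joint): How far the punch has been pressed down in its arm, in m: 0 up (at rest; it returns by itself), 0.027 at most.
- cap: The red cap itself, on top of the punch: pressing it pushes the punch down. Origin: centre of its underside, 24 mm below its top. When the spring trips the point gives way by 3.6 mm and the force suddenly falls by 4 to 6 N; pressed on, it climbs again, then shoots up at a hard stop some 4 mm below the trip. Over 30 N is leaning too hard.
- reagent: Bystander: glass reagent bottle with an orange cap, 70 mm in diameter, 150 mm tall, standing on the bench to the left of the stand. Origin: centre of its foot.
- tube_jar: Bystander: white jar with a blue cap, 52 mm in diameter, 118 mm tall, standing on the bench to the left of the stand. Origin: centre of its foot.
- tip_box: Bystander: green pipette-tip box, 122 x 84 x 50 mm, on the bench to the right of the stand. Origin: centre of its underside.
- fence (a point): Middle of the face of the back fence, a dark steel bar on the table (200 mm along the stand's y, 14 mm high above the table). The face looks to the stand's -x and lies at x = 52 mm in its frame: the plate's +x edge (180 mm long) goes flush against it.
- stop (a point): Middle of the face of the side stop, a dark steel bar on the table (110 mm along the stand's x, 14 mm high above the table). The face looks to the stand's -y and lies at y = 120 mm in its frame: the plate's +y edge (120 mm long) goes flush against it.

How it is judged:
On the way, in this order (a step that is already met when the one before it is completed fails the run):
1. the plate lies home: the cross within 2.5 mm of the punch's axis and the plate square to the stops within 0.03 rad, before the punch is tripped (horizontal distance between cross and under_point below 0.0025 m and angle between the y axis of plate and the y axis of stand, either way round below 0.03 rad and linear speed of plate below 0.02 m/s and value of joint trip below 0.001 m), for 0.2 s.
2. the punch is pressed until its spring trips, its point on the cross of the plate that lies home (value of joint trip above 0.0026 m and value of joint punch above 0.004 m and horizontal distance between cross and under_point below 0.0025 m), for 0.02 s.
At the end, for the whole second after the job is handed in: The punch has tripped on the cross and is up again (pressed in by less than 2 mm), and the plate still lies home and at rest: cross within 3 mm of the punch's axis, square within 0.03 rad (horizontal distance between cross and under_point below 0.003 m and angle between the y axis of plate and the y axis of stand, either way round below 0.03 rad and linear speed of plate below 0.01 m/s and value of joint punch below 0.002 m and value of joint trip below 0.001 m); the robot touches nothing.
It fails at once if the punch is tripped off the cross (more than 3 mm from it) (value of joint trip above 0.0015 m and horizontal distance between cross and under_point above 0.003 m).
It fails at once if the cap is leaned on with more than 30 N (contact force between anything else and cap above 30 N).
It fails at once if the bottle, the jar or the tip box is shifted by more than 20 mm (distance of any of reagent, tube_jar, tip_box from where it was at the start of the episode above 0.02 m).
It also fails if it takes over 64 s, if anything falls off the work surface, if the arm or the gripper's body presses on something with over 40 N, if the wrist force passes 120 N, or if a joint passes its speed limit or range.

## Working session

There is one attempt and no reset: what is moved stays moved. The work goes in short steps, Python scripts to look and compute and a tool call to move; the robot and the scene stay as the last step left them, time stands still between calls to the robot, and variables do not carry over. Pictures are saved under pics/ and viewed, at most 10 in all, crops included, and the job is handed in when it is done.

Besides the shell and the picture viewer there is one more tool, called after "Call:" in YAML: its name, and indented under it one key for each argument. play_rows: Moves the arm, as the interface text tells. Its arguments: {"type":"object","properties":{"increments":{"type":"string"},"grip_force":{"type":"number"}},"required":["increments"]}

```bash
mkdir -p pics; cat > h.py <<'E'
import numpy as np, cv2
from cell import arm, vision, job, cut_out
def world(p, rc, z=None):
    # pixel rows/cols -> world, by depth map
    rc=np.atleast_2d(rc).astype(float); K=p["mtx"]; T=p["cam_to_world"]
    r=np.stack([(rc[:,1]-K[0,2])/K[0,0],-(rc[:,0]-K[1,2])/K[1,1],-np.ones(len(rc))],1)
    if z is None: d=p["z_map"][rc[:,0].astype(int),rc[:,1].astype(int)]
    else: d=(z-T[2,3])/(r@T[:3,:3].T)[:,2]
    return (r*np.reshape(d,(-1,1)))@T[:3,:3].T+T[:3,3]
E
python3 - <<'E'
from h import *
s=arm.observe(); print({k:np.round(v,3) for k,v in s.items()})
ims=[]
for n in("scene","top"):
    p=vision.get_image(n); ims.append(p["frame"]); print(n,np.round(p["cam_to_world"],3).tolist(),p["mtx"].tolist())
    cv2.imwrite(f"pics/{n}0.png",p["frame"][:,:,::-1])
    for q in("stand","plate","cross","cap","cap_top","reagent","tube_jar","tip_box","fence","stop"):
        try:
            r=cut_out(q,p)[:1]
            for o in r:
                w=world(p,np.argwhere(o["mask"])); print(n,q,round(o["confidence"],2),np.round(o["point"]),np.round(world(p,o["point"]),3),np.round(np.median(w,0),3),np.round(np.percentile(w,[1,99],axis=0),3).tolist())
        except Exception as e: print(q,e)
E
```

```text
{'clock': np.float64(0.0), 'joints': array([-1.339,  0.435,  0.025,  1.574, -0.012,  1.134, -0.075]), 'dq': array([ 0.002, -0.001,  0.001,  0.   ,  0.001, -0.001,  0.001]), 'joint_efforts': array([ 1.0000e-03, -6.6785e+01,  9.8600e-01, -3.1445e+01, -6.0000e-02,
        4.3000e-02,  0.0000e+00]), 'position': array([0.205, 0.59 , 0.226]), 'ee_rot': array([-5.240e-01, -3.098e+00,  2.000e-03]), 'force': array([ 0.01 , -0.121,  0.371]), 'ft_torque': array([ 0.011, -0.06 , -0.074]), 'gripper_force': np.float64(0.0), 'width': np.float64(0.998)}
scene [[-0.067, -0.772, 0.632, 1.132], [0.998, -0.05, 0.044, 0.026], [-0.003, 0.633, 0.774, 0.811], [0.0, 0.0, 0.0, 1.0]] [[495.9975786425164, 0.0, 278.2553042163617], [0.0, 495.9975786425164, 211.53731896786638], [0.0, 0.0, 1.0]]
scene stand 0.68 [272. 313.] [[0.635 0.054 0.03 ]] [0.652 0.055 0.017] [[0.45, -0.086, 0.006], [0.715, 0.183, 0.194]]
scene plate 0.73 [232. 307.] [[0.54  0.04  0.024]] [0.537 0.039 0.024] [[0.471, -0.052, 0.017], [0.591, 0.123, 0.028]]
scene cross 0.92 [234. 306.] [[0.542 0.038 0.023]] [0.536 0.038 0.024] [[0.462, -0.052, 
[... 1446 characters left out ...]
_top 0.88 [187. 213.] [[0.593 0.138 0.194]] [0.594 0.131 0.191] [[0.576, 0.113, 0.135], [0.614, 0.151, 0.195]]
top reagent 0.73 [197. 175.] [[0.585 0.235 0.109]] [0.591 0.24  0.102] [[0.564, 0.219, 0.001], [0.63, 0.283, 0.151]]
top tube_jar 0.6 [242. 181.] [[0.487 0.219 0.12 ]] [0.487 0.223 0.115] [[0.464, 0.208, 0.008], [0.513, 0.254, 0.12]]
top tip_box 0.95 [221. 360.] [[ 0.534 -0.174  0.053]] [ 0.531 -0.176  0.047] [[0.469, -0.227, 0.017], [0.594, -0.126, 0.052]]
top fence 0.91 [189. 261.] [[0.616 0.055 0.016]] [0.604 0.05  0.015] [[0.444, -0.089, 0.006], [0.71, 0.179, 0.193]]
top stop 0.79 [189. 264.] [[0.615 0.047 0.016]] [0.605 0.051 0.015] [[0.444, -0.088, 0.008], [0.71, 0.18, 0.193]]
```

```bash
python3 - <<'E'
import cv2
a=cv2.imread("pics/top0.png")[120:320,140:400]; cv2.imwrite("pics/tc.png",cv2.resize(a,None,fx=3,fy=3,interpolation=cv2.INTER_CUBIC)[:, :])
a=cv2.imread("pics/scene0.png")[130:370,170:470]; cv2.imwrite("pics/sc.png",cv2.resize(a,None,fx=2.5,fy=2.5,interpolation=cv2.INTER_CUBIC))
E
python3 - <<'E'
from h import *
p=vision.get_image("top")
o=cut_out("stand",p)[0]; m=o["mask"]
w=world(p,np.argwhere(m)); w2=w[abs(w[:,2]-.016)<.006]
print("stand rect",cv2.minAreaRect(w2[:,:2].astype(np.float32)*1000))
o=cut_out("plate",p)[0]; w=world(p,np.argwhere(o["mask"]),.024)
print("plate rect",cv2.minAreaRect(w[:,:2].astype(np.float32)*1000))
E
```

```text
stand rect ((577.4544677734375, 44.45777893066406), (268.4428405761719, 268.5464782714844), 1.554416537284851)
plate rect ((529.661865234375, 34.99761962890625), (119.94685363769531, 178.64407348632812), 0.1969432234764099)
```

View pics/tc.png

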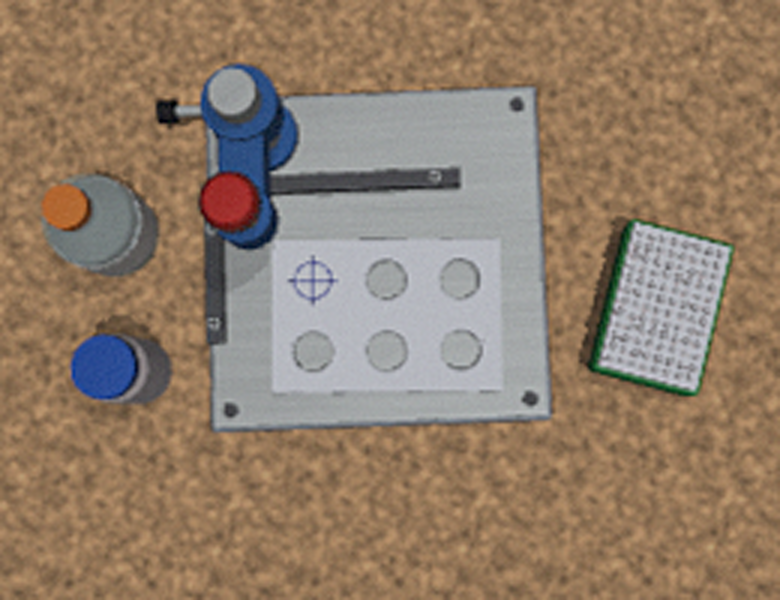

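View pics/sc.png

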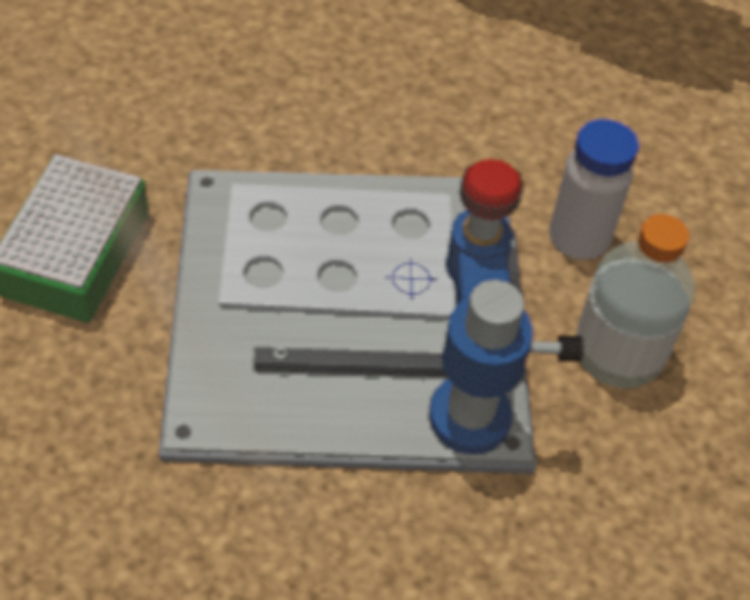

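Call:
play_rows:
  increments: "0 0 0 -6.9 1; 0 0 0 -6.9 1; 0 0 0 -6.9 1; -1.2 -3.3 0 0 1; -1.2 -3.3 0 0 1"

```text
clock: 1.67
position: [0.2301, 0.5254, 0.2262]
ee_rot: [0.048, -3.141, -0.001]
force: [1.0, -0.3, -0.6]
width: 1.0
gripper_force: 0.0
```

Call:
play_rows:
  increments: "-1.2 -3.3 0 0 1; -1.2 -3.3 0 0 1; -1.2 -3.3 0 0 1; -1.2 -3.3 0 0 1; -1.2 -3.3 0 0 1"

```text
clock: 2.08
position: [0.2959, 0.36, 0.2269]
ee_rot: [-0.041, 3.141, 0.001]
force: [1.1, 0.3, -0.2]
width: 0.999
gripper_force: 0.0
```

Call:
play_rows:
  increments: "-1.2 -3.3 0 0 1; -1.2 -3.3 0 0 1; -1.2 -3.3 0 0 1; -1.2 -3.3 0 0 1; -1.2 -3.3 0 0 1"

```text
clock: 2.5
position: [0.3602, 0.1966, 0.227]
ee_rot: [-0.042, 3.141, 0.001]
force: [0.3, 0.1, -0.7]
width: 0.999
gripper_force: 0.0
```

```bash
cat > st.py <<'E'
from h import *
from scipy.spatial.transform import Rotation as R
s=arm.observe(); M=R.from_rotvec(s["ee_rot"]).as_matrix()
O=np.array([.5775,.0445]); a=.0271
S=np.array([[np.cos(a),np.sin(a)],[-np.sin(a),np.cos(a)]])
print("t",s["clock"],"pos",np.round(s["position"],4),"stand mm",np.round(S@(s["position"][:2]-O)*1000,1),"tooly-stand deg",round(np.degrees(np.arctan2(M[1,1],M[0,1])-a),2)-90,"F",np.round(s["force"],1),"w",round(float(s["width"]),3), "tilt",np.round(M[:,2],3))
E
python3 st.py; python3 -c "from cell import arm;print(arm.hold_point_z)"
```

```text
t 2.5 pos [0.3602 0.1966 0.227 ] stand mm [-213.1  158. ] tooly-stand deg -0.04000000000000625 F [ 0.3  0.1 -0.7] w 0.999 tilt [ 0.001  0.001 -1.   ]
0.0188
```

Call:
play_rows:
  increments: "-1.5 -3.3 0 0 1; -1.5 -3.3 0 0 1; -1.4 -3.3 0 0 1; -1.4 -3.3 2 0 1; -1.4 -3.3 3.5 0 1"

```text
clock: 2.92
position: [0.4365, 0.0386, 0.1794]
ee_rot: [-0.04, 3.135, 0.002]
force: [2.1, 1.6, -1.5]
width: 1.0
gripper_force: 0.0
```

Call:
play_rows:
  increments: "0 0 3.8 0 1; 0 0 3.8 0 1; 0 0 3.8 0 1; 0 0 3 0 1; 0 0 0 0 1"

```text
clock: 3.33
position: [0.4305, 0.04, 0.0295]
ee_rot: [0.041, -3.134, 0.003]
force: [-0.1, 0.6, -0.5]
width: 1.002
gripper_force: 0.0
```

```bash
python3 st.py
```

```text
t 3.3333 pos [0.4305 0.04   0.0295] stand mm [-147.1   -0.5] tooly-stand deg -0.04999999999999716 F [-0.1  0.6 -0.5] w 1.002 tilt [-0.007 -0.002 -1.   ]
```

Call:
play_rows:
  increments: "0 0 1 0 1; -1 0 0 0 1; -1 0 0 0 1; -0.8 0 0 0 1; -0.4 0 0 0 1"

```text
clock: 3.75
position: [0.4689, 0.0419, 0.0252]
ee_rot: [-0.042, 3.137, 0.001]
force: [-0.0, 0.1, 0.8]
width: 1.003
gripper_force: 0.0
```

Call:
play_rows:
  increments: "-0.5 0 0 0 1; -0.5 0 0 0 1; -0.5 0 0 0 1; -0.5 0 0 0 1; -0.5 0 0 0 1"

```text
clock: 4.17
position: [0.4824, 0.0419, 0.024]
ee_rot: [0.041, -3.126, -0.001]
force: [-27.9, 0.1, 43.6]
width: 1.001
gripper_force: 22.3
```

```bash
python3 st.py
```

```text
t 4.1667 pos [0.4824 0.0419 0.024 ] stand mm [-95.1  -0. ] tooly-stand deg -0.04999999999999716 F [-27.9   0.1  43.6] w 1.001 tilt [-0.015  0.001 -1.   ]
```

Call:
play_rows:
  increments: "0 0 -1.5 0 1; 0 0 -1 0 1; 2.5 0 0 0 1; 2.5 0 0 0 1; 0 0 0 0 1"

```text
clock: 4.58
position: [0.4358, 0.0405, 0.0486]
ee_rot: [0.041, -3.137, -0.0]
force: [-1.5, 0.1, -0.4]
width: 1.002
gripper_force: 0.0
```

```bash
cat > pl.py <<'E'
from h import *
p=vision.get_image("top")
O=np.array([.5775,.0445]); a=.0271
S=np.array([[np.cos(a),np.sin(a)],[-np.sin(a),np.cos(a)]])
o=cut_out("plate",p)[0]; w=world(p,np.argwhere(o["mask"]),.024)
q=(w[:,:2]-O)@S.T*1000
r=cv2.minAreaRect(q.astype(np.float32)); print("plate in stand mm",round(o["confidence"],2),np.round(r[0],1),np.round(r[1],1),round(r[2],2), "home -8 30")
import sys
if len(sys.argv)>1: cv2.imwrite(f"pics/{sys.argv[1]}.png",cv2.resize(p["frame"][120:320,140:400,::-1],None,fx=3,fy=3,interpolation=cv2.INTER_CUBIC))
E
python3 st.py; python3 pl.py p1
```

```text
t 4.5833 pos [0.4358 0.0405 0.0486] stand mm [-141.7   -0.2] tooly-stand deg -0.04000000000000625 F [-1.5  0.1 -0.4] w 1.002 tilt [-0.004 -0.    -1.   ]
plate in stand mm 0.55 [-39.5  -7.4] [181.6 118.1] 87.75 home -8 30
```

View pics/p1.png

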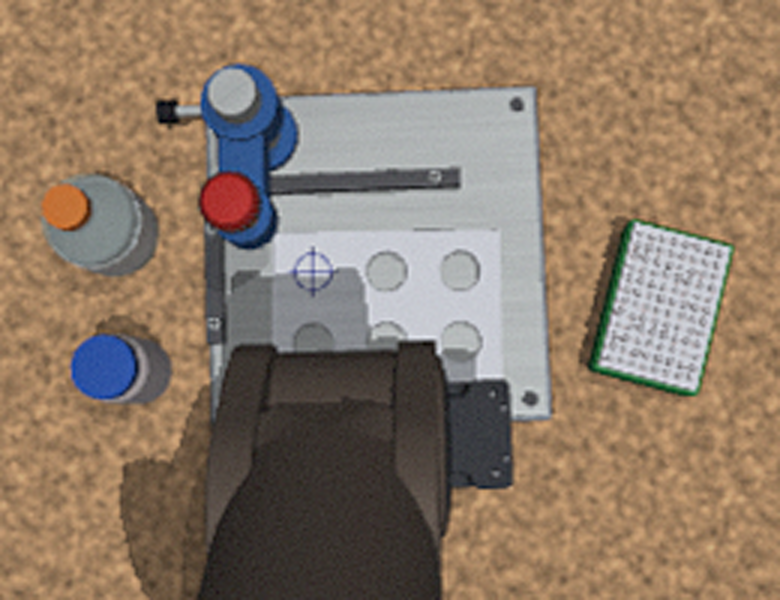

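Call:
play_rows:
  increments: "0 0 1.5 0 1; 0 0 1 0 1; 0 0 0.4 0 1; 0 0 0 0 1; 0 0 0 0 1"

```text
clock: 5.1
position: [0.4414, 0.0408, 0.0197]
ee_rot: [-0.041, 3.141, -0.0]
force: [-0.7, -0.8, 0.5]
width: 1.0
gripper_force: 0.0
```

```bash
python3 st.py
```

```text
t 5.1 pos [0.4414 0.0408 0.0197] stand mm [-136.2    0. ] tooly-stand deg -0.04999999999999716 F [-0.7 -0.8  0.5] w 1.0 tilt [ 0. -0. -1.]
```

Call:
play_rows:
  increments: "-0.5 0 0 0 1; -0.5 0 0 0 1; -0.5 0 0 0 1; -0.5 0 0 0 1; 0 0 0 0 1"

```text
clock: 5.52
position: [0.4624, 0.0416, 0.0199]
ee_rot: [-0.042, 3.139, 0.0]
force: [0.4, 0.0, -0.0]
width: 1.002
gripper_force: 0.0
```

Call:
play_rows:
  increments: "-0.4 0 0 0 1; -0.4 0 0 0 1; -0.4 0 0 0 1; -0.4 0 0 0 1; 0 0 0 0 1"

```text
clock: 5.93
position: [0.4777, 0.0419, 0.0196]
ee_rot: [-0.042, 3.14, 0.0]
force: [1.2, -0.3, 0.1]
width: 1.003
gripper_force: 0.0
```

```bash
python3 st.py; python3 pl.py
```

```text
t 5.9333 pos [0.4777 0.0419 0.0196] stand mm [-99.8   0.1] tooly-stand deg -0.04000000000000625 F [ 1.2 -0.3  0.1] w 1.003 tilt [ 0.001  0.    -1.   ]
plate in stand mm 0.91 [-8.4 -6. ] [177.8  85.6] 87.52 home -8 30
```

Call:
play_rows:
  increments: "-0.4 0 0 0 1; -0.4 0 0 0 1; -0.4 0 0 0 1; -0.4 0 0 0 1; 0 0 0 0 1"

```text
clock: 6.45
position: [0.494, 0.0423, 0.0197]
ee_rot: [-0.041, 3.14, 0.0]
force: [0.4, 0.5, 0.4]
width: 0.997
gripper_force: 0.0
```

Call:
play_rows:
  increments: "-0.3 0 0 0 1; -0.3 0 0 0 1; 0 0 0 0 1"

```text
clock: 6.7
position: [0.4985, 0.0423, 0.0195]
ee_rot: [0.042, -3.14, 0.0]
force: [-2.4, -1.2, 1.1]
width: 1.004
gripper_force: 1.2
```

```bash
python3 st.py; python3 pl.py p2
```

```text
t 6.7 pos [0.4985 0.0423 0.0195] stand mm [-79.1  -0.1] tooly-stand deg -0.04000000000000625 F [-2.4 -1.2  1.1] w 1.004 tilt [-0.001 -0.    -1.   ]
plate in stand mm 0.69 [12.6 -9. ] [173.7  81.2] 87.72 home -8 30
```

Call:
play_rows:
  increments: "-0.2 0 0 0 1; -0.2 0 0 0 1; 0 0 0 0 1"

```text
clock: 7.05
position: [0.4988, 0.0423, 0.019]
ee_rot: [0.042, -3.134, 0.0]
force: [-12.6, -0.0, 9.6]
width: 1.002
gripper_force: 6.3
```

```bash
python3 st.py; python3 pl.py p2
```

```text
t 7.05 pos [0.4988 0.0423 0.019 ] stand mm [-78.8  -0.1] tooly-stand deg -0.030000000000001137 F [-12.6  -0.    9.6] w 1.002 tilt [-0.007 -0.    -1.   ]
plate in stand mm 0.72 [12.6 -8.9] [173.6  81.2] 87.72 home -8 30
```

View pics/p2.png

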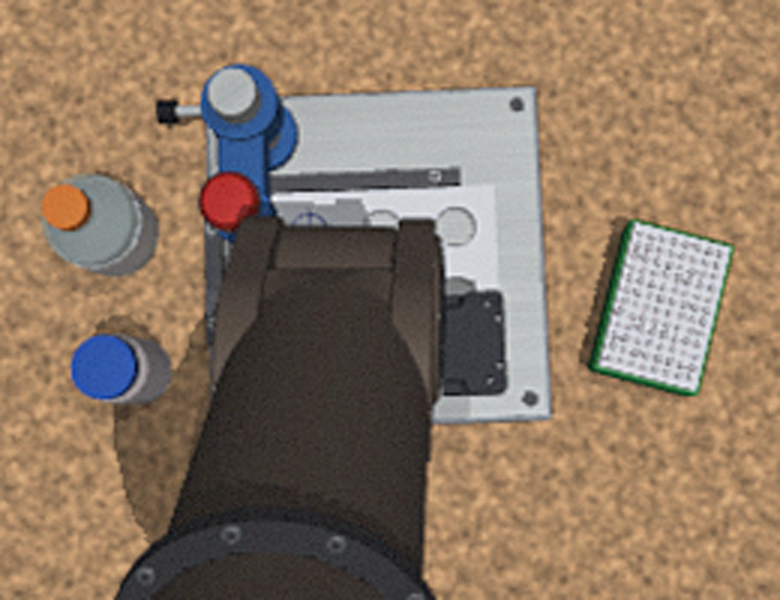

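Call:
play_rows:
  increments: "0.8 0 0 0 1; 0.8 0 -3 0 1; 0 -1 -3 0 1; -1.5 -3 0 0 1; -1.7 -3 0 0 0"

```text
clock: 7.57
position: [0.5222, -0.0261, 0.0818]
ee_rot: [-0.048, 3.136, 0.002]
force: [1.3, -0.6, 0.6]
width: 0.965
gripper_force: 0.0
```

Call:
play_rows:
  increments: "-1.7 -2.8 0 0 0; -1.7 -2.7 0 0 0; -1.7 0 0 0 0; 0 0 0 7 0; 0 0 0 7 0"

```text
clock: 7.98
position: [0.5747, -0.0817, 0.0798]
ee_rot: [0.351, 3.119, -0.0]
force: [-0.6, 0.9, -0.3]
width: 0.615
gripper_force: 0.0
```

Call:
play_rows:
  increments: "0 0 0 7 0; 0 0 0 7 0; 0 0 0 7 0; 0 0 0 7 0; 0 0 0 7 0"

```text
clock: 8.4
position: [0.5737, -0.0807, 0.0799]
ee_rot: [1.273, 2.87, 0.001]
force: [-0.5, 0.4, 0.2]
width: 0.504
gripper_force: 0.0
```

Call:
play_rows:
  increments: "0 0 0 7 0; 0 0 0 7 0; 0 0 0 7 0; 0 0 0 7 0; 0 0 0 6 0"

```text
clock: 8.82
position: [0.5737, -0.0807, 0.0799]
ee_rot: [2.056, 2.373, 0.002]
force: [0.5, -1.1, -1.1]
width: 0.498
gripper_force: 0.0
```

```bash
python3 st.py;python3 pl.py
```

```text
t 8.8167 pos [ 0.5737 -0.0807  0.0799] stand mm [  -7.1 -125. ] tooly-stand deg -83.38 F [ 0.5 -1.1 -1.1] w 0.498 tilt [ 0.002 -0.    -1.   ]
plate in stand mm 0.83 [-8.9 19.2] [128.7 121.5] 87.72 home -8 30
```

Call:
play_rows:
  increments: "0 -0.2 0 6.6 0; 0 0 2.5 0 0; 0 0 2.5 0 0; 0 0 1 0 0; 0 0 0 0 0"

```text
clock: 9.33
position: [0.5701, -0.0808, 0.018]
ee_rot: [-2.18, -2.26, 0.002]
force: [-0.3, 0.4, -0.2]
width: 0.5
gripper_force: 0.0
```

```bash
python3 st.py
```

```text
t 9.3333 pos [ 0.5701 -0.0808  0.018 ] stand mm [ -10.8 -125. ] tooly-stand deg -89.49 F [-0.3  0.4 -0.2] w 0.5 tilt [-0.002  0.    -1.   ]
```

Call:
play_rows:
  increments: "0.4 0 -0.1 0.4 0; 0.4 0 0 0 0; 0.4 0 0 0 0; 0.4 0 0 0 0; 0.4 0 0 0 0"

```text
clock: 9.75
position: [0.5708, -0.0606, 0.0214]
ee_rot: [2.19, 2.251, 0.001]
force: [0.3, -2.4, 1.5]
width: 0.498
gripper_force: 1.3
```

Call:
play_rows:
  increments: "0.4 0 0 0 0; 0.4 0 0 0 0; 0.4 0 0 0 0; 0.4 0 0 0 0; 0.4 0 0 0 0"

```text
clock: 10.17
position: [0.5699, -0.0408, 0.0207]
ee_rot: [2.192, 2.25, 0.0]
force: [0.2, -3.4, 2.4]
width: 0.501
gripper_force: 1.5
```

```bash
python3 st.py
```

```text
t 10.1667 pos [ 0.5699 -0.0408  0.0207] stand mm [ -9.9 -85.1] tooly-stand deg -90.05 F [ 0.2 -3.4  2.4] w 0.501 tilt [ 0. -0. -1.]
```

Good, it is sliding. 15 mm to go; lower slightly as well.

Call:
play_rows:
  increments: "0.3 0 0.05 0 0; 0.3 0 0.05 0 0; 0.3 0 0 0 0; 0.3 0 0 0 0; 0 0 0 0 0"

```text
clock: 10.58
position: [0.5693, -0.0279, 0.0194]
ee_rot: [-2.19, -2.251, -0.0]
force: [-0.2, -0.4, 0.6]
width: 0.497
gripper_force: 0.0
```

Call:
play_rows:
  increments: "0.2 0 0 0 0; 0.15 0 0 0 0; 0.1 0 0 0 0; 0 0 0 0 0"

```text
clock: 10.92
position: [0.5695, -0.0264, 0.0196]
ee_rot: [2.192, 2.248, -0.002]
force: [0.5, -7.5, -1.9]
width: 0.501
gripper_force: 3.6
```

```bash
python3 st.py; python3 pl.py
```

```text
t 10.9167 pos [ 0.5695 -0.0264  0.0196] stand mm [-10.  -70.6] tooly-stand deg -90.11 F [ 0.5 -7.5 -1.9] w 0.501 tilt [ 0.001 -0.003 -1.   ]
plate in stand mm 0.73 [14.7 88.5] [ 36.1 117.2] 46.25 home -8 30
```

Call:
play_rows:
  increments: "0.15 0 0 0 0; 0 0 0 0 0; -0.8 0 0 0 0; -0.8 0 0 0 0; 0 0 -4 0 0"

```text
clock: 11.43
position: [0.5656, -0.0397, 0.0548]
ee_rot: [-2.188, -2.245, 0.011]
force: [0.0, 1.2, 0.2]
width: 0.501
gripper_force: 0.0
```

Call:
play_rows:
  increments: "-1 0 -4 0 0; -3 0 -4 0 0; -3 0 0 0 0; -3 0 0 0 0; 0 0 0 0 0"

```text
clock: 11.85
position: [0.5717, -0.1411, 0.1346]
ee_rot: [2.197, 2.24, -0.001]
force: [-0.9, -1.8, -0.6]
width: 0.498
gripper_force: 0.0
```

```bash
python3 st.py; python3 pl.py p3; python3 - <<'E'
from h import *
p=vision.get_image("scene"); cv2.imwrite("pics/s3.png",cv2.resize(p["frame"][130:370,170:470,::-1],None,fx=2.5,fy=2.5,interpolation=cv2.INTER_CUBIC))
E
```

```text
t 11.85 pos [ 0.5717 -0.1411  0.1346] stand mm [ -10.8 -185.4] tooly-stand deg -90.43 F [-0.9 -1.8 -0.6] w 0.498 tilt [ 0.003 -0.003 -1.   ]
plate in stand mm 0.87 [-8.  28.7] [179.2 123.9] 88.98 home -8 30
```

View pics/p3.png

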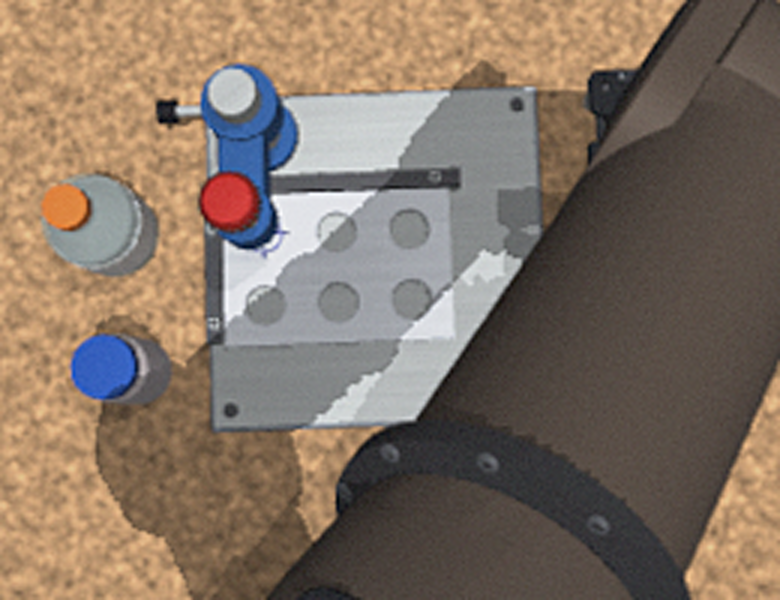

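View pics/s3.png

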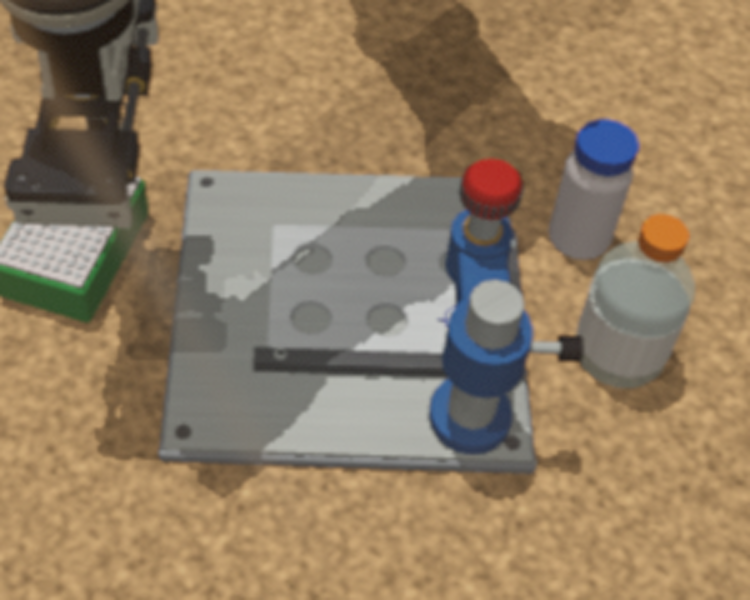

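```bash
cat > fit.py <<'E'
from h import *
O=np.array([.5775,.0445]); a=.0271; Rw=np.array([[np.cos(a),-np.sin(a)],[np.sin(a),np.cos(a)]])
def proj(p,X):
    T=p["cam_to_world"];c=(X-T[:3,3])@T[:3,:3];K=p["mtx"]
    return K[0,2]+K[0,0]*c[:,0]/-c[:,2],K[1,2]-K[1,1]*c[:,1]/-c[:,2]
holes=[(-28,-58),(-28,0),(-28,58),(28,-58),(28,0)]
t=np.linspace(0,2*np.pi,60)
from scipy.ndimage import map_coordinates as mc
def fit(p,cx,cy,span=8):
    g=cv2.GaussianBlur(cv2.cvtColor(p["frame"],cv2.COLOR_RGB2GRAY).astype(np.float32),(0,0),.8)
    best=[]
    for h in holes:
        b=(-1,)
        for dx in np.arange(-span,span+.1,.5):
            for dy in np.arange(-span,span+.1,.5):
                s=[]
                for r in(13.5,17.5):
                    xy=np.stack([cx+h[0]+dx+r*np.cos(t),cy+h[1]+dy+r*np.sin(t)],1)/1000@Rw.T+O
                    u,v=proj(p,np.c_[xy,np.full(60,.024)]); s.append(mc(g,[v,u],order=1))
                d=(s[1]-s[0])/np.sqrt(s[1]); sc=np.clip(d,-1,1.5).mean()
                if sc>b[0]: b=(sc,dx,dy)
        best.append(b)
    return np.round(best,2)
if __name__=="__main__":
    for n in("top","scene"):
        print(n); print(fit(vision.get_image(n),-8,30))
    p=vision.get_image("top")
E
python3 fit.py
```

```text
top
[[ 1.47 -0.5   1.  ]
 [ 1.39 -1.    0.5 ]
 [ 1.48 -1.   -0.5 ]
 [ 1.43 -1.    1.  ]
 [ 1.36 -1.    1.  ]]
scene
[[ 1.11  0.    0.  ]
 [ 1.04  0.    0.5 ]
 [ 0.69 -1.5  -0.5 ]
 [ 1.12  0.5   0.5 ]
 [ 1.27 -0.5   0.  ]]
```

Call:
play_rows:
  increments: "0 0 -3.4 0 -1; 0 0 -3.4 0 -1; 0 0 -3.2 0 -1; 3 0.4 0 0 -1; 3 0.4 0 0 -1"

```text
clock: 12.57
position: [0.5796, -0.0743, 0.2352]
ee_rot: [2.193, 2.246, 0.004]
force: [-0.3, 1.8, -0.5]
width: 0.183
gripper_force: 0.0
```

Call:
play_rows:
  increments: "3 0.4 0 0 -1; 3 0.4 0 0 -1; 3 0.4 0 0 -1; 3 0.4 0 0 -1; 3 0.4 0 0 -1"

```text
clock: 12.98
position: [0.5943, 0.0797, 0.2327]
ee_rot: [-2.189, -2.252, 0.0]
force: [0.1, -0.2, 0.9]
width: 0.006
gripper_force: 0.0
```

Call:
play_rows:
  increments: "3 0.3 0 0 -1; 3 0 0 0 -1; 0 0 0 0 -1; 0 0 0 0 -1"

```text
clock: 13.32
position: [0.5953, 0.1406, 0.2321]
ee_rot: [-2.184, -2.257, 0.001]
force: [0.1, -1.2, -0.1]
width: 0.004
gripper_force: 0.0
```

```bash
python3 st.py
```

```text
t 13.3167 pos [0.5953 0.1406 0.2321] stand mm [20.4 95.5] tooly-stand deg -89.68 F [ 0.1 -1.2 -0.1] w 0.004 tilt [-0.001  0.    -1.   ]
```

Call:
play_rows:
  increments: "-0.75 0 0 0 -1; 0 0 1.5 0 -1; 0 0 1.2 0 -1; 0 0 0.7 0 -1; 0 0 0 0 -1"

```text
clock: 13.73
position: [0.5951, 0.1284, 0.1972]
ee_rot: [-2.192, -2.248, 0.004]
force: [0.1, -0.2, 0.4]
width: 0.005
gripper_force: 0.0
```

```bash
python3 st.py
```

```text
t 13.7333 pos [0.5951 0.1284 0.1972] stand mm [19.9 83.4] tooly-stand deg -90.11 F [ 0.1 -0.2  0.4] w 0.005 tilt [-0.003 -0.001 -1.   ]
```

Call:
play_rows:
  increments: "0.4 0 0 0 -1; 0 0 0 0 -1; 0 0 0 0 -1"

```text
clock: 13.98
position: [0.5966, 0.1337, 0.1995]
ee_rot: [2.191, 2.251, 0.001]
force: [-0.4, 1.1, 0.4]
width: 0.002
gripper_force: 0.0
```

Call:
play_rows:
  increments: "0 0 0.2 0 -1; 0 0 0.2 0 -1; 0 0 0.1 0 -1; 0 0 0 0 -1"

```text
clock: 14.32
position: [0.5963, 0.1333, 0.1939]
ee_rot: [2.192, 2.251, 0.0]
force: [-0.3, 0.9, 0.7]
width: 0.003
gripper_force: 0.7
```

```bash
python3 st.py
```

```text
t 14.3167 pos [0.5963 0.1333 0.1939] stand mm [21.2 88.2] tooly-stand deg -90.04 F [-0.3  0.9  0.7] w 0.003 tilt [ 0.  0. -1.]
```

Call:
play_rows:
  increments: "0 0 0.1 0 -1; 0 0 0.1 0 -1; 0 0 0.1 0 -1; 0 0 0 0 -1"

```text
clock: 14.65
position: [0.5964, 0.1333, 0.1914]
ee_rot: [2.192, 2.251, 0.001]
force: [-1.9, 0.2, 6.8]
width: 0.003
gripper_force: 3.5
```

Call:
play_rows:
  increments: "0 0 0.1 0 -1; 0 0 0.1 0 -1; 0 0 0 0 -1"

```text
clock: 14.9
position: [0.5965, 0.1333, 0.1898]
ee_rot: [-2.192, -2.251, -0.002]
force: [-2.3, 0.4, 10.9]
width: 0.009
gripper_force: 5.4
```

Call:
play_rows:
  increments: "0 0 0.07 0 -1; 0 0 0 0 -1"

```text
clock: 15.07
position: [0.5965, 0.1333, 0.1893]
ee_rot: [-2.192, -2.25, -0.002]
force: [-3.8, 0.2, 12.3]
width: 0.0
gripper_force: 6.0
```

Call:
play_rows:
  increments: "0 0 0.07 0 -1; 0 0 0 0 -1"

```text
clock: 15.23
position: [0.5965, 0.1333, 0.1887]
ee_rot: [-2.192, -2.251, -0.002]
force: [-4.8, 0.4, 13.2]
width: 0.005
gripper_force: 6.6
```

Call:
play_rows:
  increments: "0 0 0.06 0 -1; 0 0 0 0 -1"

```text
clock: 15.4
position: [0.5965, 0.1333, 0.1882]
ee_rot: [-2.192, -2.251, -0.002]
force: [-4.0, -0.1, 14.3]
width: 0.003
gripper_force: 7.2
```

Call:
play_rows:
  increments: "0 0 0.06 0 -1; 0 0 0 0 -1"

```text
clock: 15.57
position: [0.5966, 0.1333, 0.1878]
ee_rot: [-2.192, -2.251, -0.002]
force: [-4.4, 0.6, 15.0]
width: 0.005
gripper_force: 7.8
```

Call:
play_rows:
  increments: "0 0 0.06 0 -1; 0 0 0 0 -1"

```text
clock: 15.73
position: [0.5965, 0.1333, 0.1869]
ee_rot: [-2.192, -2.25, -0.002]
force: [-3.2, -0.3, 8.0]
width: 0.004
gripper_force: 4.3
```

Call:
play_rows:
  increments: "0 0 0.06 0 -1; 0 0 0 0 -1"

```text
clock: 15.9
position: [0.5965, 0.1333, 0.1861]
ee_rot: [-2.192, -2.251, -0.002]
force: [-2.7, -0.4, 11.1]
width: 0.006
gripper_force: 5.5
```

The force fell from 15 to 8 N, so the punch has tripped. I'm letting it up now.

Call:
play_rows:
  increments: "0 0 -0.5 0 -1; 0 0 -0.7 0 -1; 0 0 -1 0 -1; 0 0 -3 0 -1; 0 0 -3 0 -1"

```text
clock: 16.32
position: [0.5953, 0.1331, 0.2674]
ee_rot: [-2.192, -2.249, 0.004]
force: [1.1, 0.5, 0.3]
width: 0.009
gripper_force: 0.0
```

Call:
play_rows:
  increments: "-3 0 0 0 -1; -3 0 0 0 -1; -3 0 0 0 -1; -3 0 0 0 -1; -3 0 0 0 -1"

```text
clock: 16.73
position: [0.6, -0.018, 0.2677]
ee_rot: [2.192, 2.251, 0.0]
force: [0.7, 1.2, 0.0]
width: 0.007
gripper_force: 0.0
```

Call:
play_rows:
  increments: "-3 0 0 0 -1; -3 0 0 0 -1; -3 0 0 0 -1; -2 0 0 0 -1; 0 0 0 0 -1"

```text
clock: 17.15
position: [0.6019, -0.1328, 0.2681]
ee_rot: [2.198, 2.241, -0.003]
force: [-0.2, -1.1, 0.3]
width: 0.006
gripper_force: 0.0
```

```bash
python3 st.py; python3 fit.py; python3 - <<'E'
from h import *
p=vision.get_image("top"); o=cut_out("cap_top",p)[0]; w=world(p,np.argwhere(o["mask"])); print(np.percentile(w[:,2],[50,90]))
E
```

```text
t 17.15 pos [ 0.6019 -0.1328  0.2681] stand mm [  19.6 -177.9] tooly-stand deg -90.45 F [-0.2 -1.1  0.3] w 0.006 tilt [ 0.001 -0.003 -1.   ]
top
[[ 0.86  0.    1.  ]
 [ 1.42 -1.    0.5 ]
 [ 1.49 -1.5  -1.  ]
 [ 1.46 -1.    1.  ]
 [ 1.38 -1.    0.5 ]]
scene
[[ 0.78 -2.5  -2.  ]
 [ 1.01  0.5   0.5 ]
 [ 0.69 -1.5  -0.5 ]
 [ 1.13  0.5   0.5 ]
 [ 1.02  0.    0.  ]]
[0.19121318 0.1935269 ]
```

The plate hasn't moved and the cap is up at about 194 mm.

```bash
python3 -c "from cell import job;print(job.sign_off())"
```

```text
the job is handed in; nothing more can be done
None
```

The plate is home against the fence and side stop (within about 1 mm by camera), the punch tripped at about 15 N and came back up, the bystanders looked undisturbed, and the job was handed in at about 17 s with no verdict shown.

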